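# Tare, weigh and box a cheese order

### The job

Tare the dial scale while its pan is empty: turn the black knob until the blue zero mark on the dial stands at the tip of the red needle. Then weigh the order: stand all its three or four pieces (the pale tasting cubes in front of the round board and the white goat bricks on its near half) together on the pan and let go of them. Then move every piece into the wooden box, swing its lid over and press the lid's free edge down past the spring catch until it clicks shut, leaving the other cheeses and things where they are.

Things in the scene. Friction and masses are not known exactly. Their poses are not given: they have to be found in the camera images.
- pan_top (a point): middle of the top of the weighing pan of the white dial scale, fixed on the counter: wood plate 186x186 mm in a steel rim 200x200 mm, 4 mm higher. x away from the dial head, y left, z up. The head (136 (x) x 124 mm, 36 mm high, dial upward) is on the -x side, its middle 163, the dial axis 165 mm from here. Pan about 51 mm over the counter when empty; it sinks 1 mm per newton, at most 12 mm
- scale_needle (a joint): angle of the red needle (tip 41 to 56 mm from the dial axis, outside the dial's rim), rad, clockwise seen from above; 0 points along the pan's +x. It follows the pan, 0.176 rad per newton of weight, pan included: with the empty pan it rests anywhere from 0.45 to 0.8
- scale_dial (a joint): angle of the round white tare dial (80 mm across, marks 10 degrees apart), which turns with its knob on the same axis and stays where it is left (friction 0.03 N m, range -2.5 to 2.5), rad, clockwise seen from above; at 0 the blue zero mark points along the pan's +x. The scale reads zero when this equals the needle's angle
- dial_knob (a point): grip point on the dial axis in the black bar knob: bar 36 mm long, 14 mm wide, its sides free from 7 mm above the dial's face up to its top; this point is 11 mm below the knob's top (80 mm over the counter) and 23 mm above the face. Axes turn with the dial: x along the bar, towards the zero mark; y across it
- dial_zero (a point): point at the dial's rim under the blue zero mark, 42 mm from the dial axis
- needle_tip (a point): point at the red needle, 42 mm from the dial axis
- box_in (a point): middle of the inner floor, 8 mm over the counter, of the open wooden box fixed on the counter, outside 176 (x) x 266 (y) x 80 (z) mm, walls and floor 8 mm, inside 160x250x72 mm; the lid's hinge runs along its +x edge, the steel spring catch is on the middle of its -x side; z up
- box_lid (a joint): angle of the wooden lid (176x266x8 mm), rad: 0 shut, 1.57 upright, starts open at 1.6 to 1.85. Its stiff hinge (0.2 N m) holds it wherever it is left. Coming down it meets the catch at about 0.07; a push of about 9 N down on its thumb pad, kept up as it gives, takes it past, and it is shut and held at under 0.01
- lid_hinge (a point): middle of the hinge line, 80 mm over the counter; axes as the lid's: -x from the hinge to the free edge, y along the hinge, z out of the lid's outer (upper) face
- lid_pad (a point): middle of the black rubber thumb pad (20x50 mm) on the lid's outer face, 30 mm in from the free edge and 146 mm from the hinge: the place to press. Just beyond the free edge sits the steel keeper bar, 30 mm wide, that the catch takes
- box_catch (a joint): angle of the spring catch (24 mm wide, its tab ends 24 mm over the box rim): 0 at rest, up to 0.055 while the keeper bar of the lid is being pushed past it
- round_board_s: round wooden board at the left, fixed, 18 mm high, 130 mm in radius; origin in the middle of its underside
- cube_a: pale tasting cube 48x50x50 mm, of the order (may be absent); origin in the middle of its underside, z up as it stands; starts on the counter in front of the round board
- cube_b: pale tasting cube 50x52x54 mm, of the order (may be absent); origin in the middle of its underside, z up as it stands; starts on the counter in front of the round board
- cube_c: pale tasting cube 48x50x50 mm, of the order (may be absent); origin in the middle of its underside, z up as it stands; starts on the counter in front of the round board
- brick_a: white goat brick with rounded edges, 62x61x62 mm, of the order (may be absent); origin in the middle of its underside, z up as it stands; starts on the round wooden board (18 mm high) at the left
- brick_b: white goat brick with rounded edges, 61x62x59 mm, of the order (may be absent); origin in the middle of its underside, z up as it stands; starts on the round wooden board (18 mm high) at the left
- white_disc_2: white bloomy disc 126x127x41 mm at the back of the round board, a bystander; origin in the middle of its underside
- half_cheese: half bloomy cheese 127x64x50 mm at the front left, a bystander; origin in the middle of its underside
- pink_wedge: wedge of pink tomme 105x92x46 mm at the far right, a bystander; origin in the middle of its underside
- orange_ball: orange waxed ball cheese 125x118x68 mm at the right, a bystander; origin in the middle of its underside
- price_card: price card in a beech block, 20x104x76 mm, behind the pan, a bystander; origin in the middle of its underside
- tongs: serving tongs 33x164x18 mm lying at the front right, a bystander; origin in the middle of its underside

How it is judged:
By the outcome, as a careful person would: the job done as asked, in the order asked, and still so for the second after the job is handed in, with the robot touching nothing.
Of cube_a, cube_b, cube_c, brick_a, brick_b only 3 to 4 are there at a start; the rules pass over those that are not, and their reading is None.
At some moment in a run one of cube_a, cube_b, cube_c, brick_a, brick_b may be knocked a few centimetres aside while the robot is not near it.
Once in a run the grip may slacken for a moment while it holds something.
It also fails if it takes over 210 s, if anything falls off the work surface, if the arm or the gripper's body presses on something with over 40 N, if the wrist force passes 120 N, or if a joint passes its speed limit or range.

### The arm

A 6-joint arm with a two-finger parallel gripper is mounted at the origin on a cart in front of the work surface, level with it; the furniture and walls round the work are solid. World frame = base frame: x ahead of the robot, y to its left, z up, the work surface at z = 0. Lengths are in m, angles in rad, forces in N, time in s.
With the tool pointing down it reaches from about 0.35 to 0.85 m from the base axis. Payload 8.1 kg.
Tool frame: the origin (TCP) lies at the very end of the fingers, on their centre line; the grasp point (between the pads) lies 19 mm behind it (grip_depth is the distance from the TCP to the grasp point, in m); z points along the fingers, y is the line along which they close (so a half turn about z gives the same grasp; the last joint's range is limited). The gripper opens to 85 mm and grips with 20 to 120 N. Pads are 22 mm wide; open, the fingers measure 114 mm over their backs; the gripper's body (76 mm by 85 mm) begins 54 mm behind the grasp point. The pads swing forward as they close: fully open they stand 13 mm farther back than shut.
Start: joints at [-1.269, 0.13, 1.488, -0, 1.523, -0.085], TCP at [0.226, -0.556, 0.231] pointing down, gripper open.
Joint ranges: [-2.96, 2.96], [-0.89, 2.26], [0.02, 2.5], [-1.34, 4.48], [0, 2.73], [-2.66, 2.66]. Speed limits (rad/s): [2.39, 2.39, 2.79, 3.14, 3.14, 3.14].

### API

Orientations are given as a rotation vector (axis times angle).
In Python, from workcell import * gives the robot as it stands. The module is installed in compiled form; this text tells all that it offers. Calls block until the motion is done:
- reach(position, orientation): joint-space move of the TCP to a pose.
- line_to(position, attitude=None, vel=0.15): straight line of the TCP; attitude=None keeps the orientation; vel is the mean speed in m/s.
- move_j(angles): joint-space move.
- gripper_to(opening, grasp_force=None): opening from 0.0 (shut) to 1.0 (fully open); grasp_force is the grip in N (None keeps the last); returns when the fingers have stopped.
- hold(seconds).
- solve_ik(position, orientation): joint angles nearest the present ones, or None.
- get_obs(): the state.
- read_camera(name): name is "scene" or "top" or "wrist"; returns a dict with "image" (420x560x3 uint8, red, green, blue), "fx", "fy", "cx", "cy" (pixels), "camera_from_world" (4x4, takes a point from world to camera coordinates). Camera axes: x right, y up, looking along -z (the intrinsics and any distortion apply to the point x, -y, -z); pixel columns grow to the right and rows downward; lengths in m; the calibration is good to about 2 mm. A picture is of the moment at which its call begins. There is no depth.
A pose or a line that the arm cannot do raises MotionError and nothing moves.
- close_job(): hands the job in; it is judged then, once.
The state is a dict: "time": time; "q": joint angles; "qvel": joint speeds; "effort": joint torques, N m; "tool_pos": TCP position; "ee_rot": TCP orientation; "contact_force": force on the tool from outside, world axes, zero at the start; "ft_torque": the same for the moment, N m; "grip_width": opening from 0.0 (shut) to 1.0 (fully open); "finger_force": force on a finger pad.
Only numpy, scipy, OpenCV 4.12 (cv2) and the standard library are available. Lean on these libraries where they do the work, as an engineer would, in place of code of your own. Each camera call takes 0.05 s, during which the arm holds its last target. There are 200 camera calls.

## Working session

There is one attempt and no reset: what is moved stays moved. The work goes in short steps, each a Python script; the robot and the scene stay as the last script left them, time stands still between calls to the robot, and variables do not carry over. Pictures are saved under pics/ and viewed, at most 14 in all, crops included, and the job is handed in when it is done.

```bash
mkdir -p pics
cat > h.py <<'E'
from workcell import *
import numpy as np, cv2
from scipy.spatial.transform import Rotation as R
def save(name,fn,crop=None,scale=1):
    c=read_camera(name); im=c["image"][:,:,::-1].copy()
    np.savez('pics/'+fn+'.npz',**{k:np.array(v) for k,v in c.items()})
    if crop: im=im[crop[1]:crop[3],crop[0]:crop[2]]
    if scale!=1: im=cv2.resize(im,None,fx=scale,fy=scale,interpolation=cv2.INTER_CUBIC)
    cv2.imwrite('pics/'+fn+'.png',im); return c
def pix2w(c,u,v,z):
    T=np.array(c["camera_from_world"]);Rm=T[:3,:3];o=-Rm.T@T[:3,3]
    d=Rm.T@np.array([(u-c["cx"])/c["fx"],-(v-c["cy"])/c["fy"],-1.])
    return o+d*(z-o[2])/d[2]
def w2pix(c,p):
    T=np.array(c["camera_from_world"]);q=T[:3,:3]@np.array(p)+T[:3,3]
    return np.array([c["cx"]+c["fx"]*q[0]/-q[2],c["cy"]+c["fy"]*q[1]/q[2]])
def load(fn): return dict(np.load('pics/'+fn+'.npz'))
def down(yaw): # tool z down, tool y (closing line) at angle yaw in world
    y=np.array([np.cos(yaw),np.sin(yaw),0]);z=np.array([0,0,-1.]);x=np.cross(y,z)
    return R.from_matrix(np.c_[x,y,z]).as_rotvec()
E
python3 - <<'E'
from h import *
for n in("scene","top"):
    c=save(n,n+"0",scale=1.4)
    print(n,c["fx"],c["cx"],c["cy"],np.round(c["camera_from_world"],3).tolist(), [k for k in c])
o=get_obs();print(o)
E
```

```text
scene 398.23663063230106 277.4423414826023 204.22707752262215 [[-0.475, -0.88, -0.014, 0.206], [0.416, -0.239, 0.877, -0.328], [-0.775, 0.411, 0.479, -1.157], [0.0, 0.0, 0.0, 1.0]] ['image', 'fx', 'fy', 'cx', 'cy', 'camera_from_world']
top 467.07663380254075 281.86449693555574 211.79159934220118 [[-0.026, -1.0, -0.017, -0.045], [0.997, -0.027, 0.078, -0.562], [-0.078, -0.015, 0.997, -1.78], [0.0, 0.0, 0.0, 1.0]] ['image', 'fx', 'fy', 'cx', 'cy', 'camera_from_world']
{'time': 0.1, 'q': array([-1.26943380e+00,  1.31061742e-01,  1.48919006e+00,  7.51759931e-06,
        1.52297871e+00, -8.53975814e-02]), 'qvel': array([-5.00180866e-04, -8.45607689e-04, -3.35109963e-03, -2.38904203e-04,
       -9.12272895e-04, -1.10897112e-05]), 'effort': array([ 1.25637929e-03, -5.70951104e+01, -5.01942980e+01, -2.03616728e-04,
        8.02969647e-03, -1.50684048e-05]), 'tool_pos': array([ 0.22619183, -0.55519978,  0.23035279]), 'ee_rot': array([-3.08143557e+00, -6.03428325e-01,  2.65406860e-04]), 'contact_force': array([-0.71257909, -0.03405086,  0.08490355]), 'ft_torque': array([ 0.0035269 , -0.00019605,  0.01302645]), 'finger_force': 0.0, 'grip_width': 0.9968052724079074}
```

View pics/top0.png

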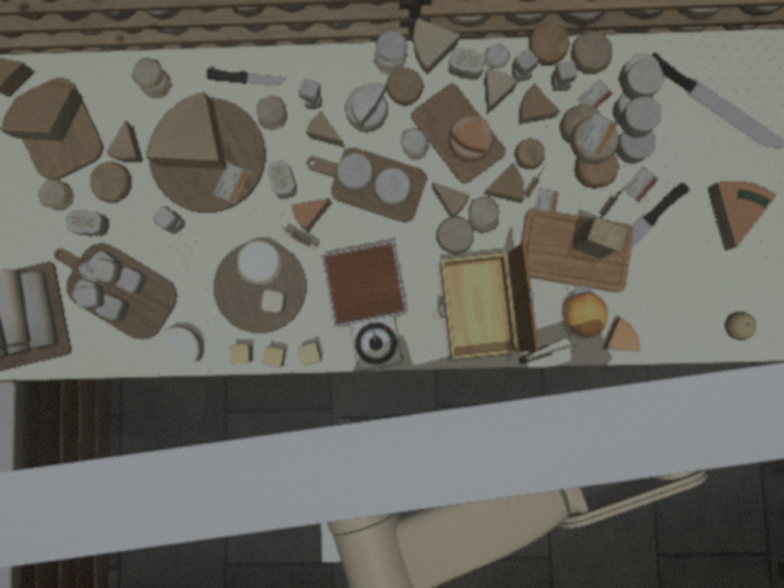

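View pics/scene0.png

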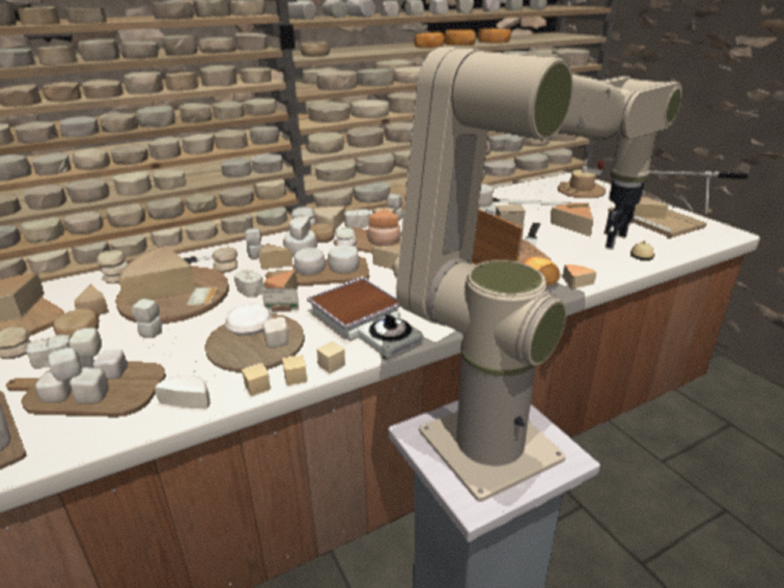

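Top view (1.4x): the pan is at about (365,283), dial (376,343), open box (478,305) with its lid on the right, three cubes at (240,352), (273,355), (309,352) and one brick at (272,301). So the order has 4 pieces. Next I take wrist views over the dial and the pieces.

Run:
```python
from h import *
c=load("top0")
for n,u,v,z in[("pan",365,283,.05),("dial",376,343,.08),("box",478,305,.08),("ca",240,352,.05),("cb",273,355,.05),("cc",309,352,.05),("br",272,301,.08),("board",260,285,.018)]:
    print(n,np.round(pix2w(c,u/1.4,v/1.4,z),3))
d=pix2w(c,376/1.4,343/1.4,.08)
reach([d[0]+.0,d[1]-.0,.30],down(np.pi/2))
c=save("wrist","w0",scale=1.4); print(np.round(get_obs()["tool_pos"],3),get_obs()["q"].round(2),w2pix(c,d))
print(np.round(c["camera_from_world"],3).tolist(),c["fx"])
```

```text
pan [0.597 0.019 0.05 ]
dial [ 0.434 -0.008  0.08 ]
box [ 0.528 -0.282  0.08 ]
ca [0.419 0.362 0.05 ]
cb [0.409 0.272 0.05 ]
cc [0.415 0.175 0.05 ]
br [0.553 0.267 0.08 ]
board [0.603 0.313 0.018]
[ 0.434 -0.009  0.3  ] [-0.14 -0.35  1.81 -0.    1.68 -1.71] [283.67094413 183.15830996]
[[0.002, 1.0, -0.001, 0.009], [-0.964, 0.001, -0.267, 0.472], [-0.267, 0.001, 0.964, -0.328], [0.0, 0.0, 0.0, 1.0]] 320.3413711565446
```

View pics/w0.png

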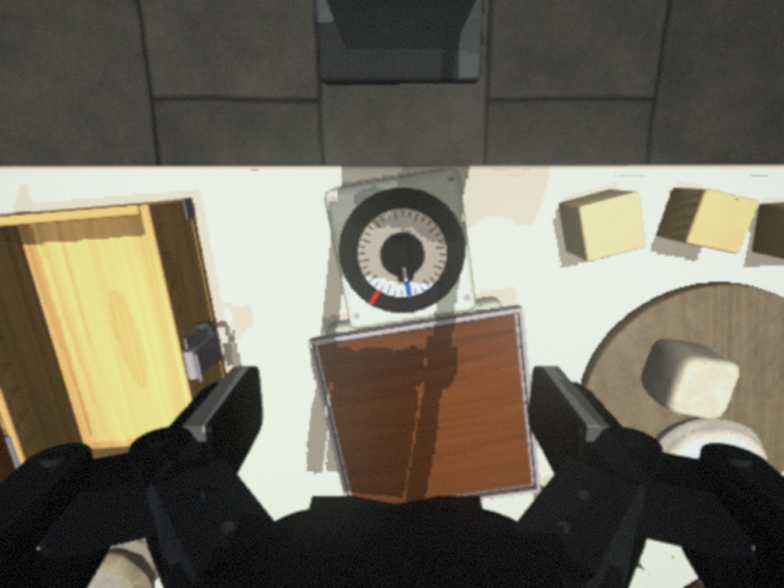

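Wrist view (1.4x): the dial centre is at (403,250), the red needle at (375,297) and the blue mark at (407,289). The pan is below it, the open box is on the left with its catch at (203,350), and the cubes and brick are on the right. I rectify this to get accurate positions.

```bash
cat >> h.py <<'E'
def rectify(c,x0,x1,y0,y1,z,s):  # image rows: x from x1 (top) down, cols: y from y1 (left) down ; s px/m
    W,H=int((y1-y0)*s),int((x1-x0)*s)
    src=np.float32([w2pix(c,p) for p in[(x1,y1,z),(x1,y0,z),(x0,y0,z),(x0,y1,z)]])
    M=cv2.getPerspectiveTransform(src,np.float32([(0,0),(W,0),(W,H),(0,H)]))
    return cv2.warpPerspective(c["image"][:,:,::-1].copy(),M,(W,H),flags=cv2.INTER_CUBIC)
E
python3 - <<'E'
from h import *
c=load("w0")
c0=[.434,-.008]
im=rectify(c,.36,.5,-.08,.06,.046,4000); 
im2=rectify(c,.48,.72,-.12,.14,.055,2000)
im2=cv2.resize(im2,None,fx=.8,fy=.8)
out=np.zeros((560,560+im2.shape[1],3),np.uint8); out[:,:560]=im; out[:im2.shape[0],560:]=im2
print(out.shape)
out=out[:, :]; cv2.imwrite("pics/r0.png",cv2.resize(out,(800,int(out.shape[0]*800/out.shape[1]))))
b=im.astype(int)
red=(b[...,2]-np.maximum(b[...,1],b[...,0])>60); blu=(b[...,0]-b[...,2]>60)
toW=lambda m:(lambda p:(.5-p[0]/4000,.06-p[1]/4000))(np.argwhere(m).mean(0))
print("red",toW(red),red.sum(),"blue",toW(blu),blu.sum())
g=cv2.GaussianBlur(cv2.cvtColor(im,cv2.COLOR_BGR2GRAY),(5,5),0)
for th in(40,60):
    m=((g<th)*255).astype(np.uint8)
    for k in cv2.findContours(m,cv2.RETR_LIST,cv2.CHAIN_APPROX_NONE)[0]:
        if cv2.contourArea(k)>3000:
            e=cv2.fitEllipse(k); print(th,cv2.contourArea(k),"c",.5-e[0][1]/4000,.06-e[0][0]/4000,"ax mm",np.array(e[1])/4,e[2])
E
```

```text
(560, 976, 3)
red (np.float64(0.4777240316901408), np.float64(-0.029540933098591557)) 1136 blue (np.float64(0.4700840563991323), np.float64(0.001495390455531452)) 922
60 24244.5 c 0.4111786880493164 -0.000836780548095703 ax mm [56.64999008 84.00444031] 98.81707763671875
60 15125.5 c 0.4377463836669922 -0.0036066665649414076 ax mm [33.82701874 37.30484009] 168.01657104492188
```

View pics/r0.png

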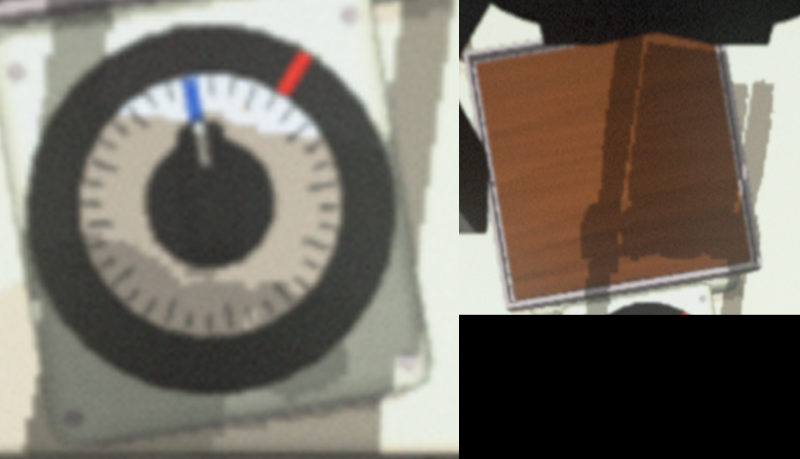

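```bash
cat >> h.py <<'E'
def dialang(c,ctr=(.437,-.004)):
    im=rectify(c,.36,.5,-.08,.06,.046,4000).astype(int)
    red=(im[...,2]-np.maximum(im[...,1],im[...,0])>60); blu=(im[...,0]-im[...,2]>60)
    o=[]
    for m in(red,blu):
        p=np.argwhere(m).mean(0);d=np.array([.5-p[0]/4000,.06-p[1]/4000])-ctr
        o+=[np.arctan2(d[1],d[0]),np.hypot(*d)]
    return np.round(o,4)
E
python3 - <<'E'
from h import *
r,_,b,_=dialang(load("w0")); print(r,b)
C=[.437,-.004]
gripper_to(.5,40)
reach([*C,.13],down(b+np.pi/2)); line_to([*C,.055],vel=.08)
gripper_to(0,40); o=get_obs();print(o["grip_width"],o["contact_force"].round(1),o["finger_force"])
for k in range(1,9):
    reach([*C,.055],down(b+(r-b)*k/8+np.pi/2))
hold(.2);o=get_obs();print(o["contact_force"].round(1),o["ft_torque"].round(2),o["grip_width"],o["time"])
gripper_to(.5); line_to([*C,.13]); reach([.434,-.008,.30],down(np.pi/2))
c=save("wrist","w1"); print(dialang(c))
cv2.imwrite("pics/r1.png",rectify(c,.36,.5,-.08,.06,.046,3000))
E
```

```text
-0.5602 0.1646
0.1568890056268643 [-2.1  5.6  5.9] 39.99554693698883
[-1.7  3.9  5.8] [ 0.46  0.57 -0.03] 0.15226861995860574 7.125
[-0.5602  0.0479 -0.5518  0.033 ]
```

View pics/r1.png

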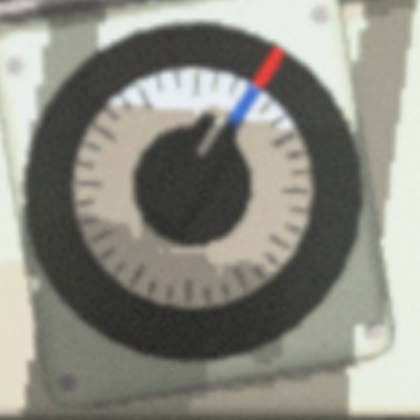

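The zero mark is at the needle, with about 0.01 rad of error. Next I locate the pieces.

Run:
```python
from h import *
gripper_to(1)
reach([.47,.25,.36],down(np.pi/2))
c=save("wrist","w2",scale=1.4); print(get_obs()["time"],get_obs()["q"].round(2))
im=rectify(c,.36,.62,.12,.42,.05,2600)
cv2.imwrite("pics/r2.png",im);print(im.shape)
```

```text
10.525 [ 0.39 -0.07  1.46 -0.    1.75 -1.18]
(676, 780, 3)
```

View pics/r2.png

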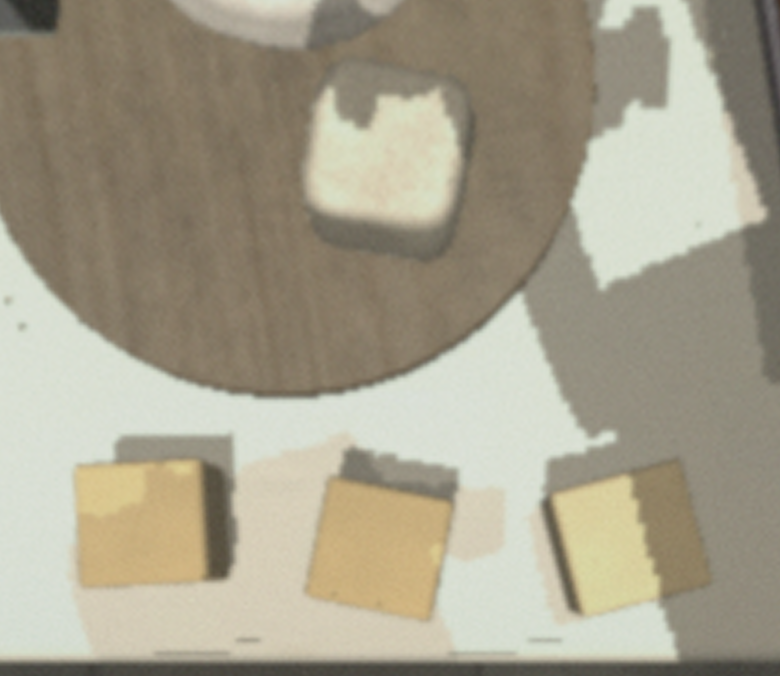

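Rectified view at z=0.05 (2600 px/m): cube centres are at (142,522), (380,548) and (631,537), with yaws of about +0.05, -0.20 and +0.265. The brick's top is centred at about (388,145), yaw about -0.17. I start picking, with an image-difference check that a piece hasn't moved before each grasp.

```bash
cat >> h.py <<'E'
VIEW=([.47,.25,.36],down(np.pi/2))
PY=.155; PAN=np.array([.600,.0215])
def pan(x,y):
    c,s=np.cos(PY),np.sin(PY); return PAN+[c*x-s*y,s*x+c*y]
def pick(xy,yaw,zb,op,up=.2,F=40):
    gripper_to(op); reach([*xy,up],down(yaw+np.pi/2)); line_to([*xy,zb+.012],vel=.15)
    gripper_to(0,F); w=get_obs()["grip_width"]
    line_to([*xy,up],vel=.2); hold(.1); w2=get_obs()["grip_width"]; print("grip",round(w,3),round(w2,3))
    return w2
def place(xy,yaw,zb,op,up=.2):
    reach([*xy,up],down(yaw+np.pi/2)); print("carry",round(get_obs()["grip_width"],3))
    line_to([*xy,zb+.03],vel=.2); line_to([*xy,zb+.012],vel=.05); f=get_obs()["contact_force"].round(1)
    gripper_to(op); line_to([*xy,up],vel=.2); print("placed f",f,"t",get_obs()["time"])
E
cat > pk.py <<'E'
from h import *
c=load("w2")
def rp(r,cc,z): # rectified px -> world at other z
    u,v=w2pix(c,[.62-r/2600,.42-cc/2600,.05]); return pix2w(c,u,v,z)[:2]
P={"br":(rp(145,388,.079),-.17,.018,.95,.88),"cR":(rp(537,631,.052),.265,0,.8,.75),"cM":(rp(548,380,.05),-.2,0,.8,.75),"cL":(rp(522,142,.05),.05,0,.8,.75)}
S={"br":(40,45),"cR":(40,-45),"cM":(-42,45),"cL":(-42,-45)}
def moved(names):
    reach(*VIEW); n=read_camera("wrist"); out={}
    for k in names:
        p=P[k]; u,v=w2pix(c,[*p[0],p[2]+.05]).astype(int)
        a,b=[cv2.GaussianBlur(i["image"],(5,5),0).astype(int)[v-28:v+28,u-28:u+28] for i in(c,n)]
        out[k]=round(float((abs(a-b).max(2)>40).mean()),3)
    np.savez('pics/last.npz',**{k:np.array(v) for k,v in n.items()})
    return out
E
python3 - <<'E'
from pk import *
for k in P: print(k,P[k][0].round(4))
p=P["br"]; pick(p[0],p[1],p[2],p[3]); place(pan(*np.array(S["br"])*.001),PY,.050,p[4])
print(moved(["cR","cM","cL"]))
E
```

```text
br [0.5539 0.2693]
cR [0.4134 0.1776]
cM [0.4092 0.2738]
cL [0.4192 0.3654]
grip 0.685 0.683
carry 0.685
placed f [-0.9 -0.5 -0.5] t 17.4917
{'cR': 0.0, 'cM': 0.0, 'cL': 0.0}
```

Run:
```python
from pk import *
rem=["cR","cM","cL"]; z=.0485
while rem:
    k=rem[0]
    m=moved(rem); print(m)
    if m[k]>.05: print("MOVED",k); break
    p=P[k]; w=pick(p[0],p[1],p[2],p[3])
    if w<.45: print("lost",k); break
    place(pan(*np.array(S[k])*.001),PY,z,p[4]); z-=.0015; rem.pop(0)
reach([.50,.0,.40],down(np.pi/2)); c=save("wrist","w3",scale=1.4); print(get_obs()["time"])
```

```text
{'cR': 0.0, 'cM': 0.0, 'cL': 0.0}
grip 0.603 0.604
carry 0.605
placed f [ 1.2  0.5 -0.7] t 26.4
{'cM': 0.0, 'cL': 0.0}
grip 0.58 0.582
carry 0.577
placed f [-0.8  0.   0.6] t 35.0667
{'cL': 0.0}
grip 0.58 0.581
carry 0.577
placed f [-0.7  0.1  0.5] t 44.075
44.9833
```

View pics/w3.png

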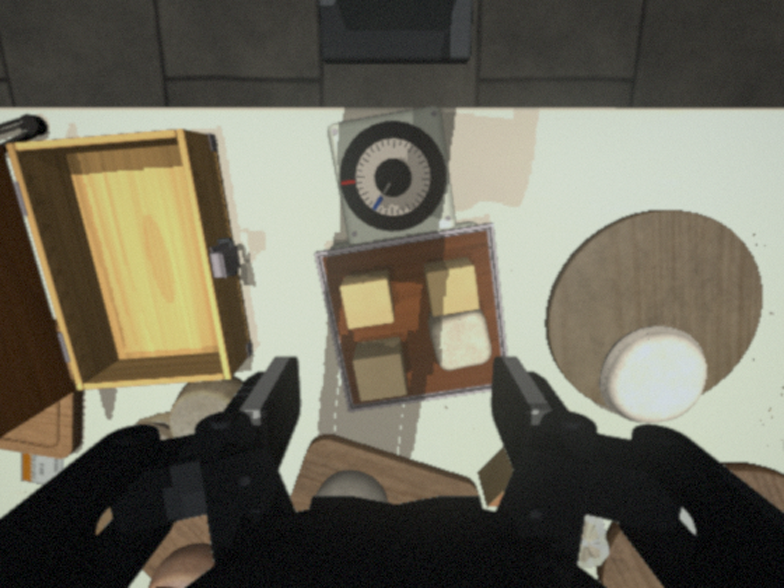

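The four pieces stand on the pan (1.4x: (366,300), (453,288), (461,340), (380,372)). The box rim corners are at about (183,130), (230,377), (80,388) and (10,147).

Run:
```python
from pk import *
c=load("w3")
for n,u,v,z in[("cL",366,300,.095),("cM",453,288,.095),("br",461,340,.104),("cR",380,372,.098),("b1",183,130,.08),("b2",230,377,.08),("b3",80,388,.08),("b4",10,147,.08)]:
    print(n,pix2w(c,u/1.4,v/1.4,z)[:2].round(4))
for k in S: print(k,pan(*np.array(S[k])*.001).round(4))
im=rectify(c,.40,.68,-.42,-.14,.08,1900); im2=rectify(c,.40,.68,-.09,.13,.097,1200)
o=np.zeros((532,532+264,3),np.uint8); o[:im.shape[0],:im.shape[1]]=im[:532,:532]; o[:im2.shape[0],532:532+im2.shape[1]]=im2[:,:264]
cv2.imwrite("pics/r3.png",o)
```

```text
cL [ 0.5596 -0.0312]
cM [0.5468 0.0581]
br [0.6001 0.0671]
cR [ 0.6389 -0.0173]
b1 [ 0.3932 -0.2061]
b2 [ 0.6534 -0.1859]
b3 [ 0.667  -0.3562]
b4 [ 0.4089 -0.3767]
br [0.6326 0.0721]
cR [ 0.6465 -0.0168]
cM [0.5516 0.0595]
cL [ 0.5655 -0.0294]
```

View pics/r3.png

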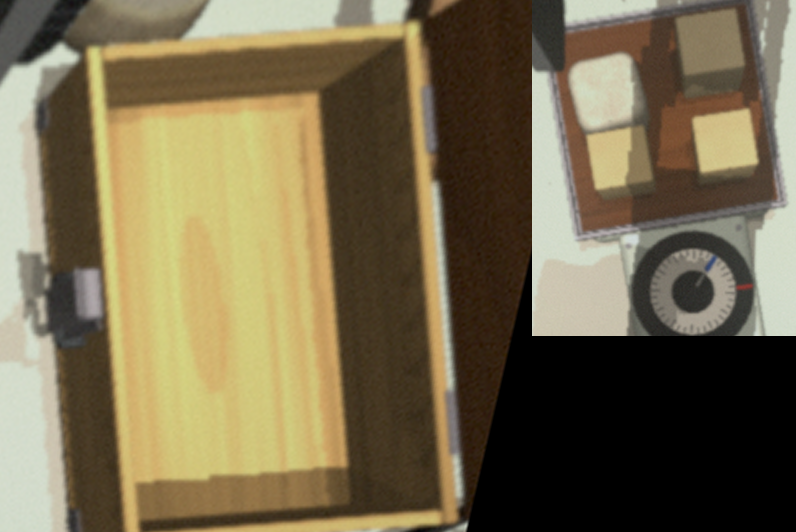

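The brick on the pan was knocked about 30 mm, to (0.600, 0.067). It still stands on the pan with the rest, so the weighing holds. The box centre is about (0.531,-0.282), yaw -1.49. I now move the pieces into the box.

```bash
cat >> h.py <<'E'
BY=-1.49; BOX=np.array([.5313,-.2823])
def box(x,y):
    c,s=np.cos(BY),np.sin(BY); return BOX+[c*x-s*y,s*x+c*y]
E
cat > bx.py <<'E'
from pk import *
Q={"br":((.602,.067),.97,.88,(.036,.058)),"cL":((.5625,-.030),.8,.75,(.036,-.058)),"cR":((.6425,-.017),.8,.75,(-.036,.058)),"cM":((.549,.0585),.8,.75,(-.036,-.058))}
def go(names,z):
    for k in names:
        xy,o1,o2,b=Q[k]
        w=pick(xy,PY,z+.006,o1); 
        if w<.45: print("lost",k); break
        place(box(*b),BY,.008+.007,o2); z+=.0012
    reach([.50,-.05,.40],down(np.pi/2)); save("wrist","w"+names[0],scale=1.4)
E
python3 - <<'E'
from bx import *
go(["br","cL"],.046); print(get_obs()["time"])
E
```

```text
grip 0.679 0.683
carry 0.681
placed f [-3.9  2.1 15.9] t 52.7667
grip 0.579 0.579
carry 0.579
placed f [-2.3  3.6  8.8] t 60.3083
61.6417
```

View pics/wbr.png

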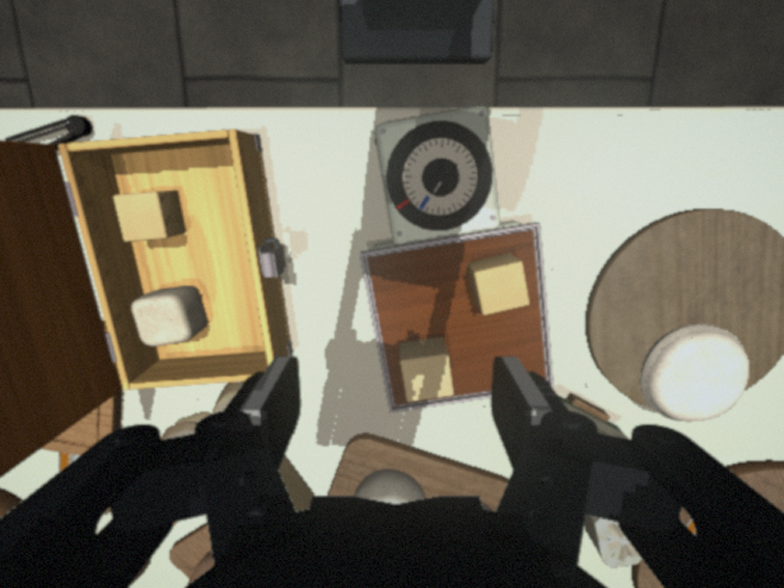

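Brick and one cube stand in the box; the cubes at (500,283) and (427,370) remain on the pan.

Run:
```python
from bx import *
c=load("wbr")
for n,u,v in(("cM",500,283),("cR",427,370)): print(n,pix2w(c,u/1.4,v/1.4,.099)[:2].round(4))
go(["cR","cM"],.049); print(get_obs()["time"])
c=save("top","t1"); im=cv2.resize(c["image"][130:300,200:420,::-1],None,fx=3.6,fy=3.6,interpolation=cv2.INTER_CUBIC)[:590]
cv2.imwrite("pics/t1.png",im)
```

```text
cM [0.5414 0.0547]
cR [ 0.6371 -0.0177]
grip 0.6 0.6
carry 0.602
placed f [-3.6  3.2 11.6] t 68.975
grip 0.589 0.584
carry 0.588
placed f [-0.3 -0.3  7.3] t 76.5417
77.6917
```

View pics/wcR.png

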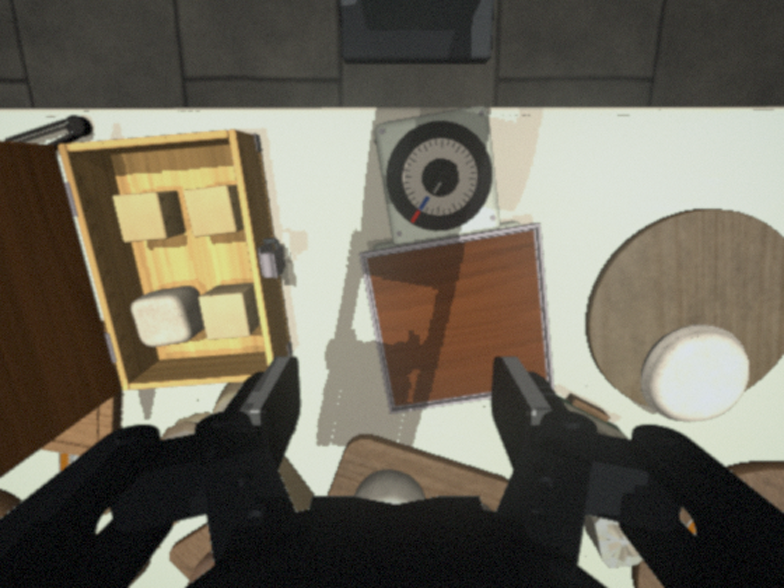

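View pics/t1.png

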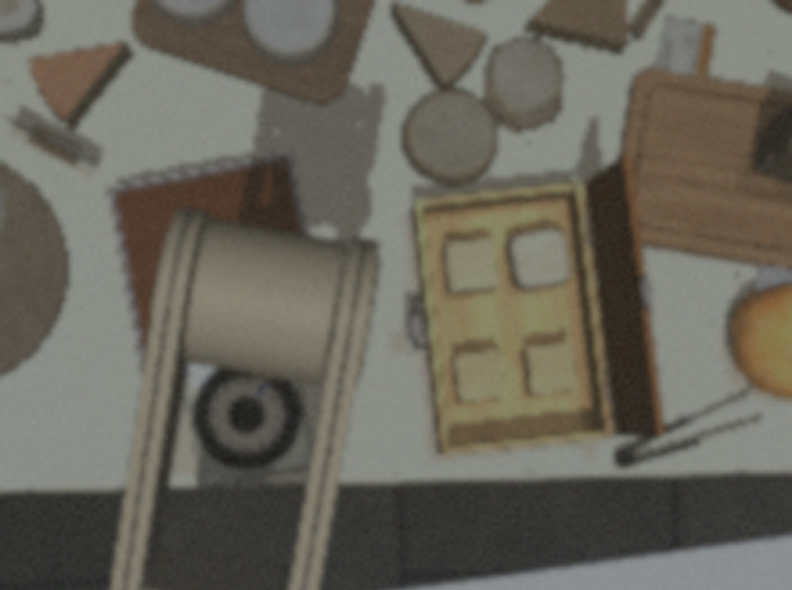

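All four pieces are in the box: in the top crop they are at (470,262), (540,255), (475,372) and (548,365). The lid's free edge runs (628,165)-(660,435). I estimate its angle and swing it.

Run:
```python
from h import *
c=load("t1")
u=lambda a,b:(200+a/3.6,130+b/3.6)
for th in(1.6,1.7,1.8,1.9):
    p=[np.r_[box(.088-.176*np.cos(th),y),.08+.176*np.sin(th)] for y in(.133,-.133)]
    print(th,[((w2pix(c,q)-[200,130])*3.6).round() for q in p])
gripper_to(0,40)
B=lambda x,z:[*box(x,-.05),z]
att=down(BY+np.pi/2)
reach(B(.02,.40),att); reach(B(.21,.36),att); line_to(B(.21,.215),vel=.2)
print(get_obs()["contact_force"].round(1),get_obs()["q"].round(2))
line_to(B(.06,.215),vel=.1); print(get_obs()["contact_force"].round(1))
for th in np.arange(1.15,.14,-.1):
    line_to(B(.088-.146*np.cos(th)+.011,.08+.146*np.sin(th)+.008*np.cos(th)),vel=.08)
    f=get_obs()["contact_force"].round(1)
print(th,f,get_obs()["time"])
p=get_obs()["tool_pos"]; line_to([*p[:2],.20],vel=.2)
reach([.50,-.05,.40],down(np.pi/2)); save("wrist","w5",scale=1.4)
```

```text
1.6 [array([613., 148.]), array([648., 432.])]
1.7 [array([632., 146.]), array([667., 430.])]
1.8 [array([649., 145.]), array([685., 428.])]
1.9 [array([666., 144.]), array([702., 426.])]
[-0.5  0.9  0.6] [-0.85  0.41  1.18  0.    1.55 -0.94]
[-0.3 -0.3  0.3]
0.14999999999999902 [0.1 0.1 0.4] 86.375
```

View pics/w5.png

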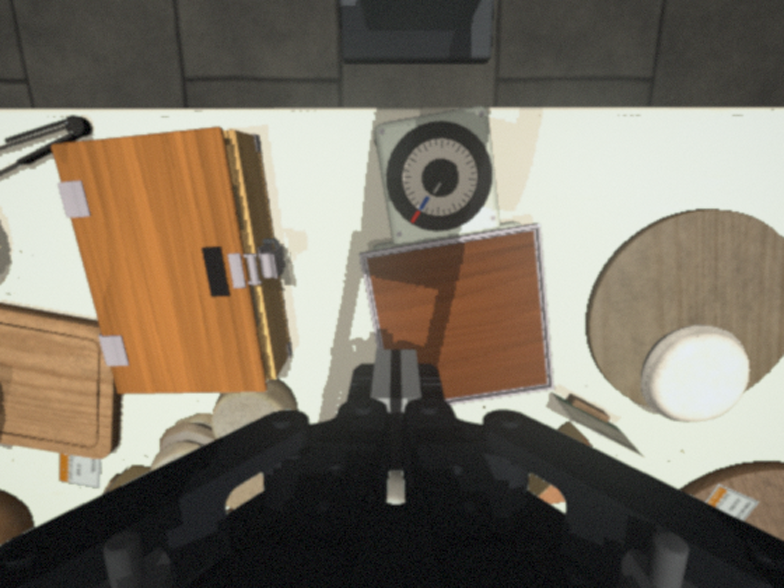

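The lid is down near the catch, with its thumb pad at (216,271). Now I press it.

Run:
```python
from h import *
print(pix2w(load("w5"),216/1.4,271/1.4,.115)[:2].round(4),box(-.057,0).round(4))
p=box(-.057,0); att=down(BY+np.pi/2)
reach([*p,.2],att); line_to([*p,.125],vel=.15); b=get_obs()["contact_force"][2]
z=.118; L=[]
while z>.078:
    line_to([*p,z],vel=.03); o=get_obs(); f=o["contact_force"][2]-b; L.append((round(z,4),round(o["tool_pos"][2],4),round(f,1)))
    if f>30: break
    z-=.0015
print(L)
hold(.3); line_to([*p,.2],vel=.15); reach([.50,-.05,.40],down(np.pi/2)); c=save("wrist","w6",scale=1.4,crop=(0,60,300,300)); print(get_obs()["time"])
```

```text
[ 0.5243 -0.2249] [ 0.5267 -0.2255]
[(0.118, np.float64(0.1181), np.float64(-2.2)), (0.1165, np.float64(0.1164), np.float64(-1.6)), (0.115, np.float64(0.1149), np.float64(-1.7)), (0.1135, np.float64(0.1133), np.float64(-1.3)), (0.112, np.float64(0.1118), np.float64(-0.9)), (0.1105, np.float64(0.1103), np.float64(-1.8)), (0.109, np.float64(0.1089), np.float64(-1.1)), (0.1075, np.float64(0.1074), np.float64(-1.7)), (0.106, np.float64(0.1059), np.float64(-1.6)), (0.1045, np.float64(0.1043), np.float64(-1.5)), (0.103, np.float64(0.1028), np.float64(-1.0)), (0.1015, np.float64(0.1013), np.float64(-0.9)), (0.1, np.float64(0.0999), np.float64(-1.1)), (0.0985, np.float64(0.0987), np.float64(0.8)), (0.097, np.float64(0.0974), np.float64(3.4)), (0.0955, np.float64(0.0959), np.float64(3.5)), (0.094, np.float64(0.0942), np.float64(2.6)), (0.0925, np.float64(0.0924), np.float64(1.1)), (0.091, np.float64(0.0905), np.float64(-0.5)), (0.0895, np.float64(0.0891), np.float64(-1.1)), (0.088, np.float64(0.0885), np.float64(3.5)), (0.0865, np.float64(0.0883), np.float64(14.8)), (0.085, np.float64(0.0881), np.float64(24.0)), (0.0835, np.float64(0.0879), np.float64(34.1))]
98.3583
```

```bash
python3 -c "
import cv2;i=cv2.imread('pics/w6.png');cv2.imwrite('pics/w6b.png',cv2.resize(i,(750,600)))"
```

```text
(no output)
```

View pics/w6b.png

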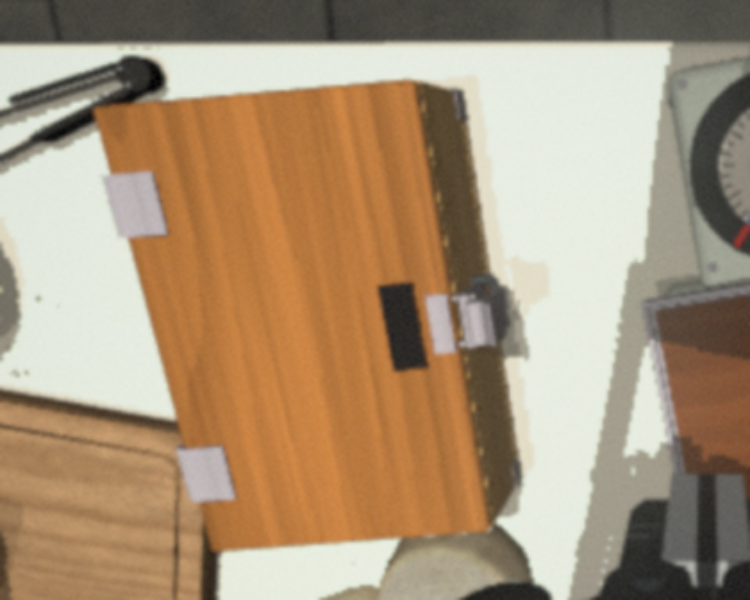

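The lid lies flush. The force rose at the catch, fell again, then met a hard stop at 0.088 m, so the catch has clicked. The needle still stands at the blue mark.

```bash
python3 -c "
from h import *
print(dialang(read_camera('wrist'))); print(close_job())"
```

```text
[-0.5585  0.0488     nan     nan]
the job is handed in; nothing more can be done
Noneh.py:31: RuntimeWarning: Mean of empty slice.
  p=np.argwhere(m).mean(0);d=np.array([.5-p[0]/4000,.06-p[1]/4000])-ctr
  ret = um.true_divide(
```

The job is handed in at about 98 s: the scale was tared to about 0.01 rad, the order of four pieces (three cubes and one brick) stood together on the pan and is now in the box, and the lid is pressed shut past its catch; the verdict was not shown.

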